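# Hold a solar panel at half shade on the shutter jig

## Robot

A 7-joint arm with a two-finger parallel gripper is mounted at the origin on a cart in front of the work surface, level with it; the furniture and walls round the work are solid. World frame = base frame: x ahead of the robot, y to its left, z up, the work surface at z = 0. Lengths are in m, angles in rad, forces in N, time in s.
With the tool pointing down it reaches from about 0.425 to 0.925 m from the base axis. Payload 6.8 kg.
Tool frame: the origin (TCP) lies at the very end of the fingers, on their centre line; the grasp point (between the pads) lies 19 mm behind it; z points along the fingers, y is the line along which they close (so a half turn about z gives the same grasp; the last joint's range is limited). The gripper opens to 85 mm and grips with 20 to 120 N. Pads are 22 mm wide; open, the fingers measure 114 mm over their backs; the gripper's body (76 mm by 85 mm) begins 54 mm behind the grasp point. The pads swing forward as they close: fully open they stand 13 mm farther back than shut.
Start: joints at [1.086, 0.477, 0.022, 1.555, -0.011, 1.109, -0.083], TCP at [0.248, -0.628, 0.194] pointing down, gripper open.
Joint ranges: [-2.96, 2.96], [-0.34, 2.1], [-1.41, 1.46], [0.24, 2.44], [-1.37, 4.51], [0.17, 1.92], [-2.96, 2.96]. Speed limits (rad/s): [2.39, 2.39, 3.14, 3.14, 3.14, 3.14, 3.14].

## Interface

Orientations are given as a unit quaternion [w, x, y, z].
In Python, from station import bot gives the robot as it stands. The module is installed in compiled form; this text tells all that it offers.
- The arm moves only by the shell command python3 -m jog 'ROWS' [OPENING] [FORCE]. ROWS is JSON, a list of rows, each a list of 4 numbers: the shift along the tool's x, y, z in cm, then the turn about the tool's z in rad. In form: [[x, y, z, spin], ...]. A call has 1 to 20 rows; each row is the pose to reach, as a shift and turn from the pose commanded when the call began, along the tool's axes at that moment; what a row does not reach only later rows make up. A row lasts 1/12 s, in which the tool goes at most 41.7 mm and 7.16 degrees, less where a joint would pass 70% of its speed; a pose out of reach is approached as far as the arm can. A call with a gripper value outside its range is refused whole. OPENING is the closure, from -1 (fully open) to 1 (shut), set as the call begins (- or left out, the last holds). The fingers move at their own pace and stop on an object; FORCE is the grip in N (left out, the last holds). Time passes only in rows, so rows that repeat a pose let the fingers close. It gives the time, the measured TCP pose, the force, the opening and the grip force at its end, in the units of the state.
- bot.get_obs(): the state, without advancing time (a new reading comes with each control period).
- bot.read_camera(name): name is "scene" or "top" or "wrist"; returns a dict with "pixels" (400x640x3 uint8, red, green, blue), "depth" (400x640 float32, m along the optical axis (not along the pixel's ray), 0 where there is no reading), "fovy" (degrees; the focal length in pixels is half the picture's height over the tangent of half this angle, whatever the lens; pixels are square), "cx", "cy" (the principal point, pixels), "distortion" ([k1, k2, p1, p2, k3] as OpenCV has them; the pictures are not rectified), "pose" (4x4, takes a point from camera to world coordinates). Camera axes: x right, y down, z forward; pixel columns grow to the right and rows downward; lengths in m; the calibration is good to about 2 mm. A picture is of the moment at which its call begins.
- bot.hand_in(): hands the job in; it is judged then, once.
The state is a dict: "t": time; "q": joint angles; "joint_vel": joint speeds; "joint_torque": joint torques, N m; "eef_pos": TCP position; "tool_rot": TCP orientation; "contact_force": force on the tool from outside, world axes, zero at the start; "torque": the same for the moment, N m; "gripper_width": opening from 0.0 (shut) to 1.0 (fully open); "grasp_force": force on a finger pad.
Only numpy, scipy, OpenCV 4.12 (cv2) and the standard library are available. Lean on these libraries where they do the work, as an engineer would, in place of code of your own. Each camera call takes 0.05 s, during which the arm holds its last target. There are 200 camera calls.

## Task

Check the small solar panel at half shade: lay it face up, flat, fully home in the nest of the shading jig and let go of it, then take the jig's sprung shutter by the knob and slide it over the panel to half travel, so that the shutter's front edge stands over the middle of the panel, at the long mark. The spring pulls the shutter back as soon as it is released, so finish while still holding it steadily there with the gripper. Leave the multimeter, the solder reel and the screwdriver where they are.

Things in the scene. Friction and masses are not known exactly. Their poses are not given: they have to be found in the camera images.
- jig: Shading jig, fixed: base 140 (x) x 180 (y) mm, top 12 mm up. Origin: centre of its underside, on the bench, z up. Along y: two binding posts 32 mm high at y = -80 mm, the grey nest plate at y = -26 mm, then the parked shutter. Rails along both sides, inner faces at x = +-54 mm, top 42 mm up, each with a spring barrel on its outer side (to x = +-80 mm).
- nest (a point): Centre of the floor of the nest's pocket, 16 mm above the bench, open from above while the shutter is parked; axes as the jig's. The pocket is 48 (x) by 68 (y) mm, 6 mm deep; its rim, 22 mm above the bench, is chamfered by 3 mm. In the middle of both long sides (+x and -x) a finger relief 34 mm wide is cut through the wall, down to the floor.
- solar_panel: Loose solar panel, an aluminium-framed block 44 (x) x 64 (y) x 14 (z) mm, 0.04 to 0.09 kg; on top six dark cells in two rows of three, a white line between the rows at mid length. Origin: centre of its underside, z up. It fits the pocket with its length along the jig's y axis, either way round, 2 mm of play on each side, and then stands 8 mm above the nest plate.
- shutter (a joint): Travel in m: 0 parked (springs hold it there), 0.036 half, 0.072 fully across the nest; it grows as the shutter moves along the jig's -y axis. The springs resist with 3 N at 0, 7.3 N at half, 11.6 N at full travel. Dark steel plate 116 x 72 x 3 mm, underside 35 mm above the bench (5 mm over a seated panel), its rear edge under a cross bar (10 mm wide in y, 158 mm long, top 53 mm above the bench).
- shutter_knob (a point): Centre of the shutter's black round knob, diameter 20 mm, head from 59 to 79 mm above the bench (this point at 69 mm), standing on a 12 mm stem on the middle of the cross bar. It is free all round and moves with the shutter; at 0 it stands at the jig's y = +77 mm.
- shutter_edge (a point): Middle of the shutter's front edge (upper side, 38 mm above the bench), the edge that moves over the panel. At 0 it stands 36 mm on the +y side of the nest's centre, at half travel just over it.
- half_mark (a point): The long black mark across the top of the near rail (a like one is on the other rail), level along y with the nest's centre: the shutter's front edge stands at it at half travel. Shorter marks show each quarter of the travel.
- meter: Bystander: hand multimeter in its boot, 148 x 72 x 44 mm, lying between the two work places. Origin: centre of its underside.
- reel: Bystander: reel of solder wire, 60 mm across, 42 mm high. Origin: centre of its underside.
- driver: Bystander: small screwdriver lying on the bench, 164 mm long. Origin: near its middle, on the bench.
Things that resemble listed ones, but are neither listed nor needed, are in the scene too. Of the things like the solar_panel, leave any that is green, orange or pink; of the rest the larger one is meant.

How it is judged:
On the way:
1. the panel lies face up, flat and fully home in the nest, let go of, with the shutter still parked (x of solar_panel in the frame of nest between -0.0035 and 0.0035 m and y of solar_panel in the frame of nest between -0.0035 and 0.0035 m and z of solar_panel in the frame of nest below 0.002 m and angle between solar_panel's own z axis and vertical below 0.05 rad and angle between the y axis of solar_panel and the y axis of jig, either way round below 0.15 rad and contact force between the fingers and solar_panel below 0.1 N and value of joint shutter below 0.006 m), for 0.2 s.
At the end, for the whole second after the job is handed in: The panel lies face up, flat and fully home in the pocket (within 3.5 mm of its centre, within 2 mm of its floor), untouched by the fingers and the shutter; the shutter stands still at half travel, 36 mm within 5 mm, held there against its springs by the gripper's fingers (more than 3 N) (x of solar_panel in the frame of nest between -0.0035 and 0.0035 m and y of solar_panel in the frame of nest between -0.0035 and 0.0035 m and z of solar_panel in the frame of nest below 0.002 m and angle between solar_panel's own z axis and vertical below 0.05 rad and angle between the y axis of solar_panel and the y axis of jig, either way round below 0.15 rad and contact force between the fingers and solar_panel below 0.1 N and value of joint shutter between 0.031 and 0.041 m and velocity of joint shutter between -0.01 and 0.01 m/s and contact force between the fingers and shutter above 3 N and contact force between solar_panel and shutter below 0.1 N); the arm keeps its last pose, push and grip.
It fails at once if the multimeter, the solder reel or the screwdriver is pushed away (more than 30 mm) (distance of any of meter, reel, driver from where it was at the start of the episode above 0.03 m).
It also fails if it takes over 64 s, if anything falls off the work surface, if the arm or the gripper's body presses on something with over 40 N, if the wrist force passes 120 N, or if a joint passes its speed limit or range.

## Working session

There is one attempt and no reset: what is moved stays moved. The work goes in short steps, Python scripts to look and compute and a shell command to move; the robot and the scene stay as the last step left them, time stands still between calls to the robot, and variables do not carry over. Pictures are saved under pics/ and viewed, at most 10 in all, crops included, and the job is handed in when it is done.

```bash
mkdir -p pics
cat > h.py <<'E'
import numpy as np, cv2, pickle
from station import bot
def K(c):
    f=200/np.tan(np.radians(c["fovy"])/2); return np.array([[f,0,c["cx"]],[0,f,c["cy"]],[0,0,1]])
def snap(n,tag):
    c=bot.read_camera(n); pickle.dump(c,open(f"pics/{tag}.pkl","wb")); cv2.imwrite(f"pics/{tag}.png",c["pixels"][:,:,::-1]); return c
def load(tag): return pickle.load(open(f"pics/{tag}.pkl","rb"))
def ray(c,u,v):
    p=cv2.undistortPoints(np.array([[[u,v]]],float),K(c),np.array(c["distortion"],float))[0,0]
    P=np.array(c["pose"]); return P[:3,3],P[:3,:3]@np.array([p[0],p[1],1])
def atz(c,u,v,z):
    o,d=ray(c,u,v); return o+d*(z-o[2])/d[2]
def dep(c,u,v):
    o,d=ray(c,u,v); w=c["depth"][int(v)-1:int(v)+2,int(u)-1:int(u)+2]; w=w[w>0]; return o+d*np.median(w) if w.size else None
def tri(L):
    A=np.zeros((3,3));b=np.zeros(3)
    for c,u,v in L:
        o,d=ray(c,u,v); d=d/np.linalg.norm(d); M=np.eye(3)-np.outer(d,d); A+=M;b+=M@o
    return np.linalg.solve(A,b)
def proj(c,X):
    Q=np.linalg.inv(np.array(c["pose"])); return cv2.projectPoints(np.array(X,float).reshape(-1,1,3),cv2.Rodrigues(Q[:3,:3])[0],Q[:3,3],K(c),np.array(c["distortion"],float))[0][:,0]
E
python3 - <<'E'
from h import *
a=snap("scene","s0");b=snap("top","t0");w=snap("wrist","w0")
for c in(a,b,w):print(np.round(c["pose"],3).tolist(),c["fovy"],c["distortion"])
cv2.imwrite("pics/all.png",cv2.resize(np.vstack([a["pixels"],b["pixels"]])[:,:,::-1],(480,600)))
o=bot.get_obs();print({k:np.round(v,3).tolist() for k,v in o.items()})
E
```

```text
[[0.599, -0.611, 0.517, -0.128], [-0.801, -0.449, 0.396, -0.596], [-0.01, -0.651, -0.759, 1.0], [0.0, 0.0, 0.0, 1.0]] 53.79971895013571 [-0.09257827  0.          0.          0.          0.        ]
[[0.015, -0.997, 0.07, 0.406], [-1.0, -0.015, 0.013, -0.149], [-0.012, -0.07, -0.997, 1.37], [0.0, 0.0, 0.0, 1.0]] 57.34813667774869 [-0.00446579  0.          0.          0.          0.        ]
[[0.369, -0.888, -0.273, 0.318], [-0.929, -0.353, -0.107, -0.6], [-0.001, 0.293, -0.956, 0.373], [0.0, 0.0, 0.0, 1.0]] 67.13727435156306 [-0.03606417  0.          0.          0.          0.        ]
{'t': 0.15, 'q': [1.086, 0.478, 0.022, 1.556, -0.012, 1.109, -0.083], 'joint_vel': [0.001, -0.003, -0.001, -0.002, -0.0, -0.0, 0.001], 'joint_torque': [0.004, -59.692, 1.611, -28.149, 0.013, 0.006, 0.0], 'eef_pos': [0.248, -0.627, 0.193], 'tool_rot': [-0.001, 0.982, 0.187, -0.0], 'contact_force': [0.437, -0.011, -0.175], 'torque': [-0.047, 0.074, 0.002], 'grasp_force': 0.0, 'gripper_width': 1.003}
```

View pics/t0.png

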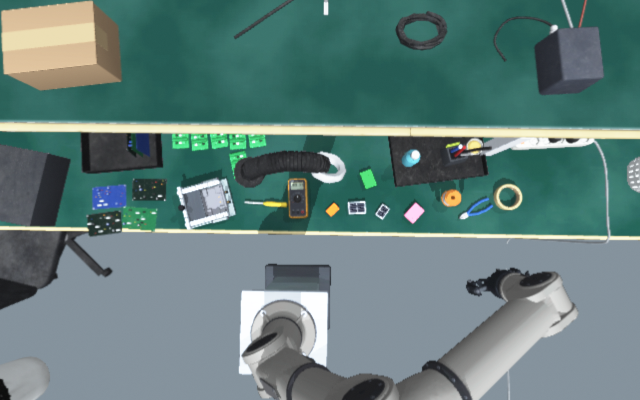

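View pics/s0.png

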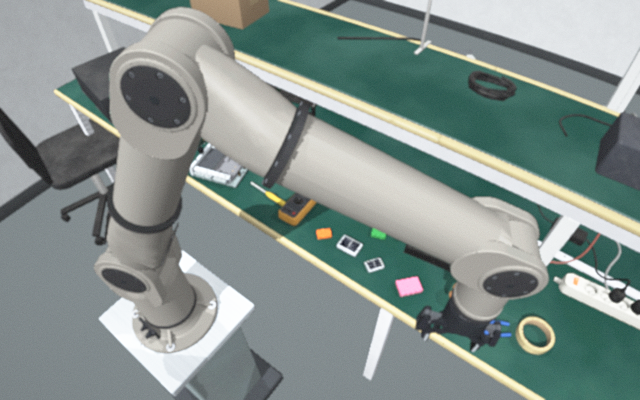

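Top view (t0): the candidates are orange (333,210), white-framed dark (357,208), smaller white-framed dark (382,212), pink (414,212) and green (368,178). The larger dark one, at (357,208), fits the description. The jig is at (207,203), the meter at (298,198) and the driver at (265,204). A black hose hangs over the bench near (290,165). I'll check the choice in a close crop.

Run:
```python
from h import *
b=load("t0");a=load("s0")
cr=b["pixels"][165:240,165:265];cr2=b["pixels"][165:240,325:425]
cv2.imwrite("pics/tc.png",cv2.resize(np.vstack([cr,cr2])[:,:,::-1],None,fx=4,fy=4,interpolation=cv2.INTER_CUBIC))
for n,u,v in [("panel",357,208),("small",382,212),("jigc",207,203),("meter",298,198),("hoseL",250,168),("hoseM",290,165),("hoseR",325,165),("reel?",452,198),("reelw",335,170),("shelf",300,131),("bench",350,225),("benchedge",350,233),("shelf",300,126),("greenpcb",240,165)]:
    print(n,np.round(dep(b,u,v),3))
print(proj(a,[dep(b,357,208),dep(b,382,212)]))
```

```text
panel [ 0.459 -0.266  0.014]
small [ 0.446 -0.359  0.01 ]
jigc [0.469 0.292 0.016]
meter [ 0.491 -0.049  0.044]
hoseL [0.588 0.113 0.119]
hoseM [ 0.59  -0.031  0.186]
hoseR [ 0.6   -0.145  0.128]
reel? [ 0.501 -0.616  0.018]
reelw [ 0.602 -0.183  0.002]
shelf [ 0.661 -0.074  0.355]
bench [ 0.396 -0.242 -0.001]
benchedge [ 0.366 -0.242  0.   ]
shelf [ 0.675 -0.074  0.354]
greenpcb [0.613 0.172 0.019]
[[349.30860231 245.72168894]
 [373.26479363 265.29094716]]
```

View pics/tc.png

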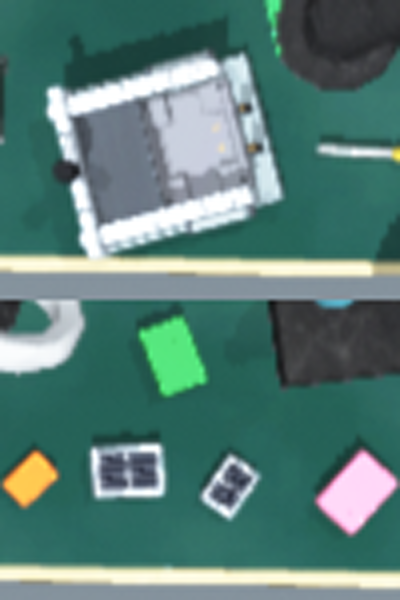

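The crop shows a white-framed panel with dark cells, larger at (357,208) and smaller at (382,212). I'm taking the larger one. The jig's nest is on its right and the knob is on its left, at about (181,207). Next I move over the panel for a wrist view.

```bash
python3 -m jog '[[3,-2.3,0,-0.12],[6,-4.7,0,-0.24],[9,-7,0,-0.36],[12,-9.4,0,-0.48],[15,-11.7,0,-0.6],[18,-14,0,-0.72],[21,-16.4,0,-0.84],[24,-18.7,0,-0.96],[27,-21,0,-1.08],[30,-23.5,0,-1.2],[32,-25,0,-1.2],[32.9,-25.8,0,-1.2],[32.9,-25.8,0,-1.2],[32.9,-25.8,0,-1.2],[32.9,-25.8,0,-1.2]]' -1
python3 - <<'E'
from h import *
o=bot.get_obs();print({k:np.round(v,3).tolist() for k,v in o.items()})
c=snap("wrist","w1"); print(np.round(c["pose"],3).tolist())
cv2.imwrite("pics/w1b.png",cv2.resize(c["pixels"][:,:,::-1],(800,500),interpolation=cv2.INTER_CUBIC))
b=load("t0")
for n,u,v,z in[("knob",181.5,207.5,.075),("post",226.5,191.75,.03),("post",228.5,202,.03)]: print(n,np.round(atz(b,u,v,z),3))
E
```

```text
t: 1.4
eef_pos: [0.4582, -0.2688, 0.1939]
tool_rot: [-0.0, 0.706, 0.708, -0.001]
contact_force: [0.1, 0.9, -0.7]
gripper_width: 1.0
grasp_force: 0.0
{'t': 1.4, 'q': [0.731, 0.268, -0.378, 1.878, 0.116, 1.018, 0.307], 'joint_vel': [0.009, 0.001, 0.004, -0.002, -0.003, -0.001, -0.005], 'joint_torque': [-1.089, -43.688, -3.018, -26.594, -0.062, -0.012, -0.006], 'eef_pos': [0.458, -0.269, 0.194], 'tool_rot': [-0.0, 0.706, 0.708, -0.001], 'contact_force': [0.13, 0.946, -0.732], 'torque': [-0.013, 0.002, -0.012], 'grasp_force': 0.0, 'gripper_width': 1.0}
[[1.0, 0.004, 0.001, 0.458], [0.004, -0.956, -0.295, -0.194], [0.0, 0.295, -0.956, 0.374], [0.0, 0.0, 0.0, 1.0]]
knob [0.449 0.363 0.075]
post [0.511 0.217 0.03 ]
post [0.474 0.208 0.03 ]
```

View pics/w1b.png

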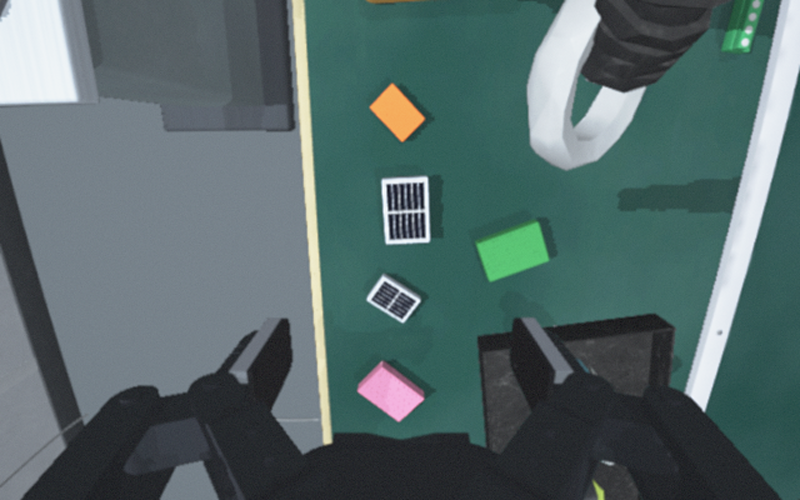

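Wrist view (800 px wide): the larger dark panel has corners near (382,178), (428,177), (430,242) and (384,244), with the smaller one at (394,298). This confirms the choice. Now I measure its pose from the two views.

```bash
cat > pan.py <<'E'
from h import *
def rect(c,u0,v0,r,zt):
    # blob of panel (frame white + enclosed cells) around u0,v0 -> world rect on plane zt
    im=c["pixels"].astype(int); m=((im.min(2)>150)).astype(np.uint8)
    k=np.zeros_like(m); k[v0-r:v0+r,u0-r:u0+r]=m[v0-r:v0+r,u0-r:u0+r]
    cs=max(cv2.findContours(k,cv2.RETR_EXTERNAL,cv2.CHAIN_APPROX_NONE)[0],key=cv2.contourArea)[:,0]
    P=np.array([atz(c,u,v,zt)[:2] for u,v in cs])
    (x,y),(w,h),a=cv2.minAreaRect((P*1000).astype(np.float32))
    if w>h: w,h,a=h,w,a-90
    (uc,vc)=cs.min(0)/2+cs.max(0)/2
    return np.round([x,y,w,h,a],2),(uc,vc)
E
python3 - <<'E'
from pan import *
w=load("w1");b=load("t0")
r1,p1=rect(w,324,168,32,.014);r2,p2=rect(b,357,208,13,.014)
print(r1,p1,r2,p2)
# corners from reading
cs=[(382,178),(428,177),(430,242),(384,244)]
for u,v in cs: print(np.round(atz(w,u/1.25,v/1.25,.014),4))
print("tri",np.round(tri([(w,*p1),(b,*p2)]),4), dep(w,*p1),dep(b,*p2))
E
```

```text
[ 463.18 -263.49   44.38   64.47    3.21] (np.float64(324.0), np.float64(167.5)) [ 462.94 -264.17   44.47   63.02    0.86] (np.float64(356.5), np.float64(207.0))
[ 0.4408 -0.2323  0.014 ]
[ 0.4842 -0.2312  0.014 ]
[ 0.4878 -0.2948  0.014 ]
[ 0.4422 -0.2971  0.014 ]
tri [ 0.4633 -0.2655 -0.0031] [ 0.46275351 -0.26210382  0.01449066] [ 0.46292732 -0.26420003  0.01368406]
```

```bash
python3 -m jog '[[0.5,0.5,2,-0.04],[0.5,0.5,5,-0.04],[0.5,0.5,8.5,-0.04],[0.5,0.5,12,-0.04],[0.5,0.5,15,-0.04],[0.5,0.5,17,-0.04],[0.5,0.5,18,-0.04],[0.5,0.5,18.6,-0.04],[0.5,0.5,19,-0.04],[0.5,0.5,19.1,-0.04],[0.5,0.5,19.1,-0.04],[0.5,0.5,19.1,-0.04]]' -1
python3 -m jog '[[0,0,0,0],[0,0,0,0],[0,0,0,0],[0,0,0,0],[0,0,0,0],[0,0,0,0],[0,0,0,0],[0,0,0,0],[0,0,0,0],[0,0,0,0],[0,0,0,0],[0,0,0,0]]' 0.6 30
python3 - <<'E'
from h import *
c=snap("wrist","w2")
cv2.imwrite("pics/w2b.png",c["pixels"][:,:,::-1])
E
```

```text
t: 2.45
eef_pos: [0.4652, -0.2622, 0.0043]
tool_rot: [0.001, 0.691, 0.723, 0.0]
contact_force: [0.2, 0.2, -0.1]
gripper_width: 1.0
grasp_force: 0.0
t: 3.45
eef_pos: [0.4643, -0.2617, 0.0032]
tool_rot: [0.0, 0.691, 0.723, -0.0]
contact_force: [-0.3, -0.7, -0.7]
gripper_width: 0.202
grasp_force: 0.0
```

View pics/w2b.png

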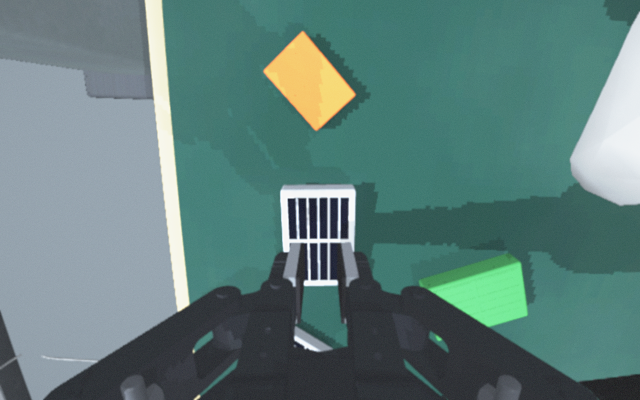

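The picture shows the panel at rows 185–285, and the fingers closed to 17 mm, over the panel rather than around it. I'll check tip heights with the depth image.

Run:
```python
from h import *
c=load("w2"); print(np.round(c["pose"],3).tolist())
for n,u,v in[("panel",318,215),("paneledge",318,280),("tipL",293,252),("tipL2",292,265),("tipR",350,255),("tipR2",352,270),("L",282,270),("R",365,270),("bench",230,230),("low",318,330)]: 
    p=dep(c,u,v); print(n,None if p is None else np.round(p,4))
print(proj(c,[[.4643,-.2617,.0032],[.4643,-.2617,.0142]]))
```

```text
[[0.999, 0.045, 0.015, 0.461], [0.047, -0.955, -0.294, -0.187], [0.001, 0.294, -0.956, 0.183], [0.0, 0.0, 0.0, 1.0]]
panel [ 0.4625 -0.2473  0.0148]
paneledge [ 0.4645 -0.2912  0.0147]
tipL [ 0.4513 -0.2516  0.0553]
tipL2 [ 0.4519 -0.2517  0.0674]
tipR [ 0.4777 -0.2506  0.058 ]
tipR2 [ 0.4771 -0.2501  0.0725]
L [ 0.4474 -0.2552  0.0659]
R [ 0.4839 -0.2538  0.0654]
bench [ 4.053e-01 -2.658e-01 -2.000e-04]
low [ 0.4667 -0.3425  0.    ]
[[319.91017766 230.14107559]
 [319.89809915 237.11393951]]
```

The depth image puts the visible fingertips at z≈0.05, well behind the reported TCP height of 0.003. That agrees with the fingers closing without touching a panel 14 mm high. I'll reopen, lower part way and check against depth again.

```bash
python3 -m jog '[[0,0,0,0],[0,0,0,0],[0,0,0,0],[0,0,0,0],[0,0,0,0],[0,0,0,0],[0,0,0,0],[0,0,0,0]]' -0.4
python3 -m jog '[[0,0,0.5,0],[0,0,1,0],[0,0,1.5,0],[0,0,2,0],[0,0,2.3,0],[0,0,2.5,0],[0,0,2.5,0],[0,0,2.5,0],[0,0,2.5,0]]'
python3 - <<'E'
from h import *
c=snap("wrist","w3")
for u in range(200,460,6):
    col=[(v,dep(c,u,v)) for v in range(150,330,6)]
    z=[(v,p) for v,p in col if p is not None and p[2]>0.02 and abs(p[1]+.2517)<.02]
    if z: v,p=min(z,key=lambda t:t[1][2]); print(u,v,np.round(p,4))
E
```

```text
t: 4.17
eef_pos: [0.4644, -0.2617, 0.0032]
tool_rot: [0.0, 0.691, 0.723, 0.0]
contact_force: [0.6, 0.5, -0.6]
gripper_width: 0.698
grasp_force: 0.0
t: 4.92
eef_pos: [0.4646, -0.2617, -0.0216]
tool_rot: [0.0, 0.691, 0.723, 0.0]
contact_force: [-0.1, -0.5, 0.9]
gripper_width: 0.7
grasp_force: 0.0
200 294 [ 0.421  -0.2522  0.0657]
206 288 [ 0.4217 -0.2525  0.0614]
212 288 [ 0.425  -0.2504  0.0643]
218 282 [ 0.4224 -0.2567  0.0504]
224 270 [ 0.4218 -0.257   0.0403]
230 264 [ 0.4231 -0.2566  0.0355]
236 258 [ 0.4243 -0.2566  0.0296]
242 252 [ 0.4274 -0.253   0.0301]
248 252 [ 0.4306 -0.2522  0.0315]
254 252 [ 0.4333 -0.2521  0.0314]
260 252 [ 0.4344 -0.2564  0.0227]
380 252 [ 0.4945 -0.2546  0.0208]
386 252 [ 0.4948 -0.2493  0.0313]
392 252 [ 0.4975 -0.249   0.0316]
398 252 [ 0.5003 -0.249   0.0315]
404 258 [ 0.5041 -0.2528  0.0298]
410 258 [ 0.507  -0.2527  0.0298]
416 270 [ 0.5065 -0.2528  0.0409]
422 276 [ 0.5078 -0.2531  0.0452]
428 288 [ 0.5027 -0.2466  0.0646]
434 288 [ 0.5062 -0.2482  0.0619]
440 294 [ 0.5068 -0.2479  0.0661]
446 300 [ 0.5115 -0.2531  0.0621]
452 306 [ 0.5119 -0.2526  0.0664]
458 306 [ 0.5141 -0.2524  0.0665]
```

```bash
python3 -m jog '[[-0.2,0,0.4,0],[-0.2,0,0.8,0],[-0.2,0,1.2,0],[-0.2,0,1.6,0],[-0.2,0,1.8,0],[-0.2,0,2,0],[-0.2,0,2.2,0],[-0.2,0,2.2,0],[-0.2,0,2.2,0]]'
python3 -m jog '[[0,0,0,0],[0,0,0,0],[0,0,0,0],[0,0,0,0],[0,0,0,0],[0,0,0,0],[0,0,0,0],[0,0,0,0],[0,0,0,0],[0,0,0,0]]' 0.6 30
```

```text
t: 5.72
eef_pos: [0.4642, -0.2635, -0.0421]
tool_rot: [-0.0, 0.691, 0.723, -0.001]
contact_force: [-7.0, 2.8, 22.5]
gripper_width: 0.704
grasp_force: 11.4
t: 6.55
eef_pos: [0.4672, -0.2649, -0.0391]
tool_rot: [0.003, 0.691, 0.723, 0.0]
contact_force: [-8.0, 4.2, 48.3]
gripper_width: 0.507
grasp_force: 48.9
```

The fingers are bearing on the bench while gripping, so I relieve that at once.

```bash
python3 -m jog '[[0,0,-0.3,0],[0,0,-0.6,0],[0,0,-0.9,0],[0,0,-1.2,0],[0,0,-1.2,0],[0,0,-1.2,0]]'
python3 - <<'E'
from h import *
c=snap("wrist","w4")
cv2.imwrite("pics/w4b.png",c["pixels"][:,:,::-1])
P=np.array([dep(c,u,v) for u in range(296,346,4) for v in range(205,240,4)])
A=np.c_[P[:,:2],np.ones(len(P))]; s=np.linalg.lstsq(A,P[:,2],rcond=None)[0]; print("plane",s[:2],P[:,2].mean(),np.std(A@s-P[:,2]),P.mean(0))
E
```

```text
t: 7.05
eef_pos: [0.4643, -0.2636, -0.032]
tool_rot: [-0.0, 0.691, 0.723, -0.0]
contact_force: [0.1, 0.4, -1.0]
gripper_width: 0.504
grasp_force: 30.7
plane [ 0.012222   -0.24202474] 0.02084932784289024 0.001595557966255691 [ 0.46308807 -0.23722561  0.02084933]
```

View pics/w4b.png

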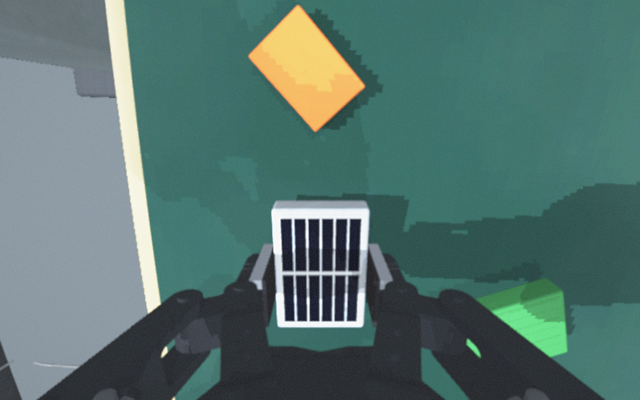

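The panel is held between the finger ends: front frame at row 205, rear at row 325, mid line at row 272. I'll check its pitch with a cleaner fit.

Run:
```python
from h import *
c=load("w4")
for v in list(range(198,330,10)):
    P=np.array([p for p in (dep(c,u,v) for u in range(290,350,6)) if p is not None]); print(v,np.round(np.median(P,0),4))
o=bot.get_obs();print(o["q"])
```

```text
198 [ 4.613e-01 -2.326e-01  3.000e-04]
208 [ 0.4615 -0.2315  0.0199]
218 [ 0.4617 -0.2355  0.0216]
228 [ 0.4619 -0.2402  0.0218]
238 [ 0.4621 -0.2452  0.0217]
248 [ 0.4623 -0.2503  0.0218]
258 [ 0.4625 -0.2553  0.0217]
268 [ 0.4628 -0.2606  0.0216]
278 [ 0.463  -0.266   0.0216]
288 [ 0.4632 -0.2715  0.0216]
298 [ 0.4635 -0.2772  0.0215]
308 [ 0.4637 -0.2829  0.0216]
318 [ 0.464  -0.2887  0.0217]
328 [ 4.648e-01 -3.129e-01  2.000e-04]
[ 0.63204089  0.59206858 -0.29300125  2.02798283  0.30635829  0.56340278
  0.17128183]
```

The panel is flat, with its underside at z=0.008 when eef z=-0.032. Before the transit I check the hose's extent in the top depth map.

Run:
```python
from h import *
b=load("t0"); pts=[]
for v in range(140,235):
    for u in range(190,345):
        p=dep(b,u,v)
        if p is not None and .06<p[2]<.34 and p[0]<.62: pts.append(p)
pts=np.array(pts)
for y in np.arange(-.22,.3,.03):
    s=pts[abs(pts[:,1]-y)<.015]
    if len(s): i=s[:,0].argmin(); print(round(y,2),np.round(s[i],3),"zmin/max",s[:,2].min().round(3),s[:,2].max().round(3),len(s))
c=load("w4")
print(np.round(atz(c,321.5,272,.0217),4))
```

```text
-0.22 [ 0.562 -0.206  0.078] zmin/max 0.061 0.089 33
-0.19 [ 0.547 -0.178  0.087] zmin/max 0.061 0.111 90
-0.16 [ 0.544 -0.157  0.106] zmin/max 0.091 0.131 143
-0.13 [ 0.545 -0.143  0.104] zmin/max 0.104 0.167 194
-0.1 [ 0.558 -0.115  0.103] zmin/max 0.099 0.182 164
-0.07 [ 0.572 -0.076  0.155] zmin/max 0.154 0.192 143
-0.04 [ 0.573 -0.036  0.167] zmin/max 0.159 0.194 151
-0.01 [0.571 0.002 0.149] zmin/max 0.14 0.194 145
0.02 [0.568 0.023 0.144] zmin/max 0.137 0.187 147
0.05 [0.565 0.062 0.11 ] zmin/max 0.11 0.175 146
0.08 [0.561 0.094 0.088] zmin/max 0.086 0.159 148
0.11 [0.558 0.114 0.079] zmin/max 0.066 0.141 137
0.14 [0.559 0.13  0.069] zmin/max 0.061 0.107 94
0.17 [0.581 0.158 0.061] zmin/max 0.061 0.07 6
[ 0.465  -0.2626  0.0217]
```

```bash
python3 -m jog '[[0,0,-2,0],[0,0,-4.5,0],[0,0,-7.5,0],[0,0,-10,0],[2,-0.3,-12,0],[5,-0.6,-13,0],[8,-0.9,-13,0],[11.5,-1.2,-13,0],[15,-1.4,-13,0],[18.5,-1.4,-13,0],[22,-1.4,-13,0],[25.5,-1.2,-13,0],[29,-0.6,-13,0],[32.5,0.3,-13,-0.05],[36,1.2,-13,-0.1],[39,1.9,-13,-0.15],[41.5,2.4,-13,-0.2],[43,2.6,-13,-0.232],[43.8,2.6,-13,-0.232],[43.8,2.6,-13,-0.232]]'
python3 -m jog '[[0,0,0,0],[0,0,0,0],[0,0,0,0]]'
python3 - <<'E'
from h import *
o=bot.get_obs();print(np.round(o["q"],2))
c=snap("wrist","w5")
cv2.imwrite("pics/w5b.png",cv2.resize(c["pixels"][:,:,::-1],(800,500),interpolation=cv2.INTER_CUBIC))
E
```

```text
t: 8.77
eef_pos: [0.4697, 0.1762, 0.0979]
tool_rot: [-0.0, 0.602, 0.799, -0.0]
contact_force: [-0.6, -0.4, -0.6]
gripper_width: 0.507
grasp_force: 31.0
t: 9.02
eef_pos: [0.4703, 0.173, 0.098]
tool_rot: [0.0, 0.604, 0.797, -0.001]
contact_force: [-0.2, -0.3, -1.1]
gripper_width: 0.507
grasp_force: 31.0
[ 0.02  0.38 -0.6   2.02  0.29  0.82 -0.47]
```

View pics/w5b.png

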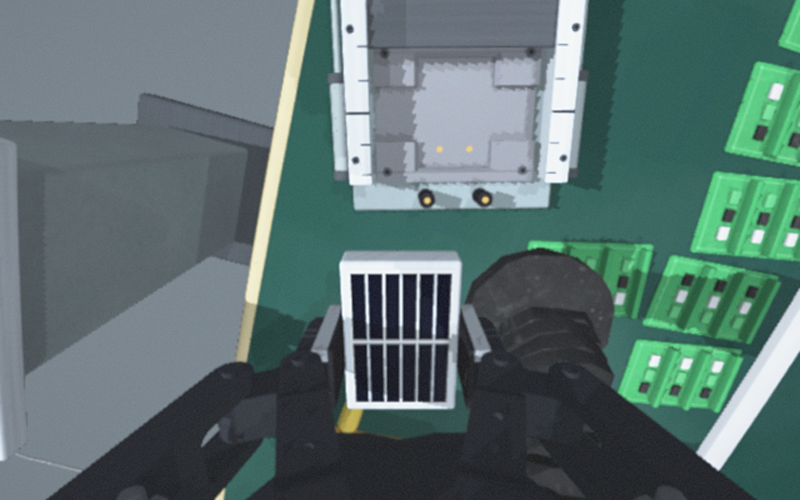

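Wrist view (800 px): the nest is ahead, with its corner screws at (384,53), (531,51), (387,171) and (522,169). The long half marks have inner ends at (367,111) and (553,110), the posts are at (427,196) and (484,196), and the shutter edge is near row 47. The panel's mid line is at row 342. I compute the jig pose from these.

Run:
```python
from h import *
c=load("w5");b=load("t0")
S=1.25
g=lambda u,v,z:np.round(atz(c,u/S,v/S,z)*1000,1)
for n,u,v,z in[("mL",367,111,.042),("mR",553,110,.042),("s1",384,53,.022),("s2",531,51,.022),("s3",387,171,.022),("s4",522,169,.022),("p1",427,193,.032),("p2",484,193,.032),("rLtop",369,30,.042),("rLbot",371,183,.042),("rRtop",558,30,.042),("rRbot",548,180,.042),("panelmid",401,342,.1525)]:
    print(n,g(u,v,z), np.round(dep(c,u/S,v/S)*1000,1) if dep(c,u/S,v/S) is not None else None)
# depth of panel top & bench
print(np.round(np.median([dep(c,u,v)[2] for u in range(285,355,5) for v in range(220,310,5)]),4))
for n,u,v in [("nestfloor",470/S,115/S),("plate",390/S,110/S),("plateTL",384/S,70/S),("base",360/S,200/S),("shutter",460/S,25/S)]: print(n,np.round(dep(c,u,v),4))
# depth segmentation: rail tops in height band
H,W=c["depth"].shape
uu,vv=np.meshgrid(np.arange(W),np.arange(H)); p=cv2.undistortPoints(np.stack([uu,vv],-1).reshape(-1,1,2).astype(float),K(c),np.array(c["distortion"],float)).reshape(H,W,2)
P=np.array(c["pose"]);X=(np.dstack([p,np.ones((H,W))])*c["depth"][...,None])@P[:3,:3].T+P[:3,3]
np.save("pics/X5.npy",X)
reg=np.zeros((H,W),bool);reg[0:172,250:500]=1
m=reg&(abs(X[...,2]-.042)<.0025)&(c["depth"]>0)
R=X[m][:,:2]*1000;print(len(R),"railpts rect",cv2.minAreaRect(R.astype(np.float32)))
for lo,hi,n in[(.0145,.018,"floor"),(.0205,.0235,"plate")]:
    m=reg&(X[...,2]>lo)&(X[...,2]<hi); m[:, :300]=0; m[:,440:]=0; R=X[m][:,:2]*1000; print(n,len(R),cv2.minAreaRect(R.astype(np.float32)),R.mean(0))
```

```text
mL [427.2 253.2  42. ] [427.3 253.2  42.3]
mR [533.  284.2  42. ] [533.  284.3  41.9]
s1 [426.9 289.6  22. ] [427.1 289.2  24.4]
s2 [513.9 316.   22. ] [513.3 315.4  24.1]
s3 [447.6 220.8  22. ] [447.6 221.   23.8]
s4 [534.1 246.9  22. ] [533.4 246.9  24.1]
p1 [476.5 215.2  32. ] [476.6 215.2  31.4]
p2 [512.4 225.5  32. ] [512.3 225.5  32.2]
rLtop [417.5 295.3  42. ] [417.  296.1  38.1]
rLbot [440.2 212.9  42. ] [440.2 212.9  42.1]
rRtop [519.7 325.   42. ] [520.1 325.5  40.7]
rRbot [545.6 245.   42. ] [545.6 245.   42. ]
panelmid [470.5 173.7 152.5] [470.6 173.4 152. ]
0.1518
nestfloor [0.4905 0.2702 0.016 ]
plate [0.4391 0.2587 0.0163]
plateTL [0.4295 0.2802 0.0221]
base [0.4344 0.1951 0.0121]
shutter [0.4661 0.3128 0.038 ]
5885 railpts rect ((477.68646240234375, 276.6515808105469), (136.4398651123047, 101.63478088378906), 16.655349731445312)
floor 8204 ((485.78387451171875, 260.7093505859375), (113.13700103759766, 96.86090850830078), 17.267078399658203) [481.46631935 268.97671924]
plate 4820 ((484.5244140625, 267.0430603027344), (111.16975402832031, 82.50535583496094), 16.49730110168457) [481.94345259 265.34206096]
```

```bash
python3 -m jog '[[1.5,0.6,0,0],[4,1.6,0,-0.014],[6.5,2.6,0,-0.014],[8.2,3.3,0,-0.014],[8.8,3.54,0,-0.014],[8.8,3.54,2,-0.014],[8.8,3.54,4,-0.014],[8.8,3.54,6,-0.014],[8.8,3.54,7.5,-0.014],[8.8,3.54,8.5,-0.014],[8.8,3.54,9,-0.014],[8.8,3.54,9,-0.014],[8.8,3.54,9,-0.014],[8.8,3.54,9,-0.014]]'
python3 - <<'E'
from h import *
c=snap("wrist","w6")
cv2.imwrite("pics/w6b.png",cv2.resize(c["pixels"][:,:,::-1],(800,500),interpolation=cv2.INTER_CUBIC))
E
```

```text
t: 10.23
eef_pos: [0.4809, 0.2696, 0.0092]
tool_rot: [0.0, 0.597, 0.802, 0.001]
contact_force: [0.8, -0.3, -1.3]
gripper_width: 0.508
grasp_force: 31.0
```

View pics/w6b.png

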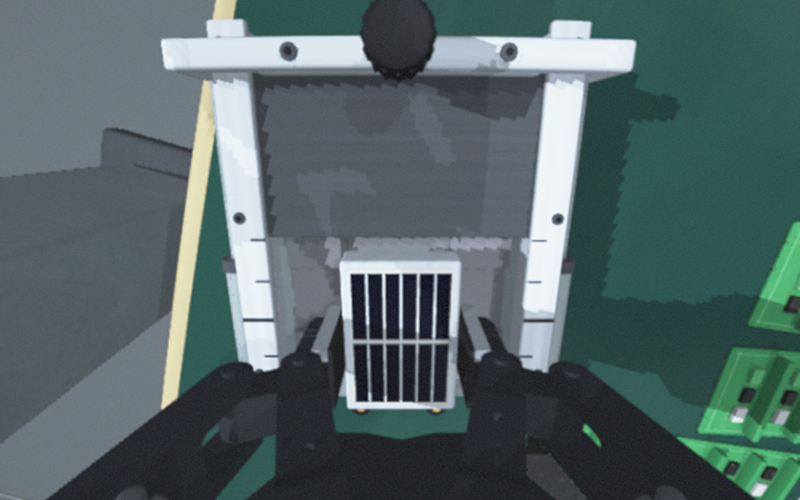

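View (800 px): the panel's mid line (401,342) is held above the nest. The long marks have inner ends at (276,320) and (525,321), the shutter edge is at row 237, the bar is at row 55 and the knob top is at about (399,30).

Run:
```python
from h import *
c=load("w6");S=1.25
g=lambda u,v,z:atz(c,u/S,v/S,z)
L=g(276,320,.042);R=g(525,321,.042);m=(L+R)/2
eL=g(270,237,.038);eR=g(528,237,.038);e=(eL+eR)/2
zt=np.median([dep(c,u,v)[2] for u in range(285,355,5) for v in range(225,310,5)])
p=g(401,342,zt)
d=R-L;yaw=np.arctan2(d[1],d[0]);d2=eR-eL
ax=np.array([-np.sin(yaw),np.cos(yaw)]);ay=np.array([np.cos(yaw),np.sin(yaw)])
tx,sv=None,None
print("marks",L,R,np.linalg.norm(d),np.degrees(yaw),np.degrees(np.arctan2(d2[1],d2[0])))
print("edge",e,"edge-mark along y",(e-m)[:2]@ax)
print("panel",p,"nest-panel along tool x,y mm",(m-p)[:2]@ax*1e3,(m-p)[:2]@ay*1e3)
k=dep(c,399/S,25/S);print("knob top",k); bL=dep(c,170/S,52/S);bR=dep(c,628/S,52/S);print("bar",bL,bR,(bL+bR)/2)
for h in (.069,.079): print("knob",g(399,28,h),((g(399,28,h)-m)[:2]@ax),((g(399,28,h)-m)[:2]@ay))
o=bot.get_obs();w,x,y,z=o["tool_rot"];print("toolyaw",np.degrees(2*np.arctan2(y,x)),o["eef_pos"])
```

```text
marks [0.42968717 0.25258176 0.042     ] [0.53358947 0.28325163 0.042     ] 0.1083343439649012 16.445539331893716 16.737574293752477
edge [0.47048605 0.30267274 0.038     ] edge-mark along y 0.03649139651588513
panel [0.48113925 0.26979637 0.06288116] nest-panel along tool x,y mm -1.9440636500057835 -0.05349357112659633
knob top [0.45091459 0.36791934 0.0789644 ]
bar [0.37841008 0.34544828 0.05305544] [0.52357255 0.38914952 0.0536114 ] [0.45099132 0.3672989  0.05333342]
knob [0.45039631 0.36959615 0.069     ] 0.10636440612346044 -0.0011780278674182292
knob [0.45112136 0.36723112 0.079     ] 0.10389086277069157 -0.0011521951587187783
toolyaw 106.7172672834041 [0.48089922 0.26975623 0.0091867 ]
```

```bash
python3 -m jog '[[-0.18,0,0,0],[-0.18,0,0.5,0],[-0.18,0,1,0],[-0.18,0,1.5,0],[-0.18,0,2,0],[-0.18,0,2.4,0],[-0.18,0,2.7,0],[-0.18,0,2.9,0],[-0.18,0,3.1,0],[-0.18,0,3.2,0],[-0.18,0,3.2,0],[-0.18,0,3.2,0]]'
python3 - <<'E'
from h import *
c=snap("wrist","w7")
print("top z",np.median([dep(c,u,v)[2] for u in range(285,355,5) for v in range(225,310,5)]))
E
```

```text
t: 11.28
eef_pos: [0.4806, 0.2677, -0.0229]
tool_rot: [0.0, 0.597, 0.802, -0.0]
contact_force: [-3.5, -2.3, 9.7]
gripper_width: 0.507
grasp_force: 37.1
top z 0.030829647753907674
```

```bash
python3 -m jog '[[0,0,0,0],[0,0,0,0],[0,0,0,0],[0,0,0,0],[0,0,0,0],[0,0,0,0]]' -0.35
python3 - <<'E'
from h import *
c=snap("wrist","w8")
print("top z",np.median([dep(c,u,v)[2] for u in range(285,355,5) for v in range(225,310,5)]))
for v in range(210,320,12):
    P=np.array([p for p in (dep(c,u,v) for u in range(290,350,6)) if p is not None]); print(v,np.round(np.median(P,0),4))
E
```

```text
t: 11.83
eef_pos: [0.4807, 0.2677, -0.0239]
tool_rot: [-0.0, 0.597, 0.802, -0.0]
contact_force: [0.4, 0.5, 0.8]
gripper_width: 0.676
grasp_force: 0.0
top z 0.030676518132935898
210 [0.4702 0.2977 0.0296]
222 [0.4717 0.2927 0.0307]
234 [0.4734 0.2872 0.0307]
246 [0.4751 0.2814 0.0307]
258 [0.4768 0.2757 0.0308]
270 [0.4786 0.2697 0.0307]
282 [0.4805 0.2633 0.0305]
294 [0.4823 0.2571 0.0306]
306 [0.4843 0.2505 0.0305]
318 [0.4863 0.2437 0.0306]
```

The panel is flat, with its top at 0.0306; the same camera read it about 0.7 mm high on the bench, so it's seated. I retreat upward and view it.

```bash
python3 -m jog '[[0,0,-0.3,0],[0,0,-0.8,0],[0,0,-1.5,0],[0,0,-2.5,0],[0,0,-4,0],[0,0,-6,0],[0,0,-8.5,0],[0,0,-10.5,0],[0,0,-11,0],[0,0,-11,0],[0,0,-11,0]]'
python3 - <<'E'
from h import *
c=snap("wrist","w9")
cv2.imwrite("pics/w9b.png",cv2.resize(c["pixels"][:,:,::-1],(800,500),interpolation=cv2.INTER_CUBIC))
o=bot.get_obs();print(np.round(o["q"],2))
E
```

```text
t: 12.8
eef_pos: [0.4807, 0.2674, 0.0864]
tool_rot: [0.0, 0.597, 0.802, 0.0]
contact_force: [0.2, 0.3, -1.3]
gripper_width: 0.673
grasp_force: 0.0
[-0.15  0.47 -0.59  1.92  0.34  0.85 -0.63]
```

View pics/w9b.png

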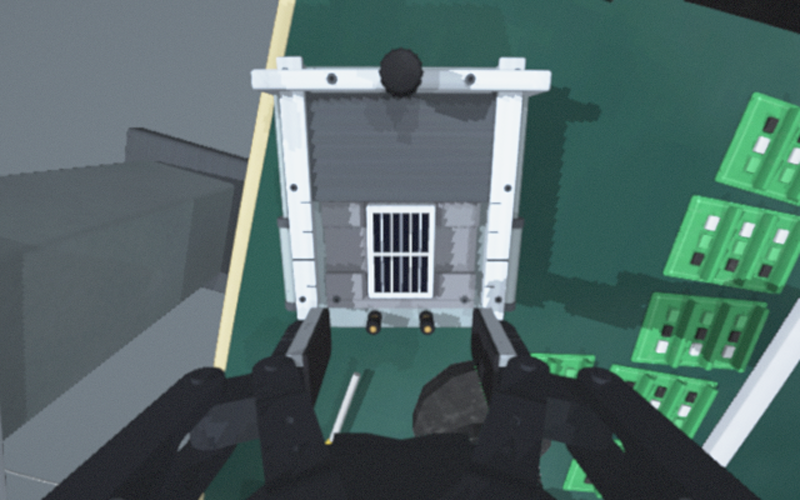

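View (800 px): the panel sits in the nest with corners (366,206), (435,206), (434,297) and (369,298). The marks are at (313,260) and (486,259), and the knob is at (401,71). I check the seating and triangulate the knob.

Run:
```python
from pan import *
c=load("w9");b=load("w6");S=1.25
g=lambda u,v,z:atz(c,u/S,v/S,z)
L=g(313,260,.042);R=g(486,259,.042);m=(L+R)/2;d=R-L;yaw=np.arctan2(d[1],d[0])
ax=np.array([-np.sin(yaw),np.cos(yaw)]);ay=np.array([np.cos(yaw),np.sin(yaw)])
P=np.array([g(*q,.0302) for q in[(366,206),(435,206),(434,297),(369,298)]]);pc=P.mean(0)
print("nest",m,np.linalg.norm(d),np.degrees(yaw),"panel",pc,"off",(pc-m)[:2]@ax,(pc-m)[:2]@ay)
print("sides",np.linalg.norm(P[0]-P[1]),np.linalg.norm(P[1]-P[2]),"zs",dep(c,400/S,220/S)[2],dep(c,400/S,285/S)[2],dep(c,440/S,290/S))
k=dep(c,401/S,71/S);kb=dep(b,399/S,25/S)
print("knobtop",k,kb,"at z.079",g(401,71,.079),"tri",tri([(c,401/S,71/S),(b,399/S,27/S)]))
def knob(c,rows,cols):
    d=c["depth"];pts=[dep(c,u,v) for v in range(*rows,2) for u in range(*cols,2)]
    pts=np.array([p for p in pts if p is not None and abs(p[2]-.079)<.002]);print(len(pts),pts.mean(0),cv2.minEnclosingCircle((pts[:,:2]*1e3).astype(np.float32)))
knob(c,(30,85),(290,350));knob(b,(0,70),(270,360))
n=m[:2]+ax*.103; print("knob by text from nest",n)
```

```text
nest [0.48023937 0.26773058 0.042     ] 0.10866908515564709 17.102273196143244 panel [0.48110959 0.2682705  0.0302    ] off 0.0002601330380262435 0.0009905171532467822
sides 0.043646502859924906 0.06259076650619937 zs 0.03051043691351557 0.030968400662303552 [0.51579204 0.24801243 0.02207625]
knobtop [0.45132543 0.36643176 0.07933146] [0.45091459 0.36791934 0.0789644 ] at z.079 [0.45131171 0.36648024 0.079     ] tri [0.45177407 0.36498129 0.08933099]
244 [0.4511064  0.36665328 0.07896588] ((451.2188720703125, 366.6529235839844), 9.852485656738281)
689 [0.45122984 0.36584897 0.07896405] ((450.8583068847656, 366.65869140625), 9.98208236694336)
knob by text from nest [0.44994931 0.36617606]
```

Panel is 0.3 mm / 1.0 mm off centre and seated. The knob is at (0.451, 0.3666), top at 0.079, and both views agree. I go over the knob with a quarter turn so the fingers close along the travel direction, then down.

```bash
python3 -m jog '[[1,0,0,0.12],[3,0,0,0.24],[5,0,0,0.36],[7,0,0,0.48],[9,0,0,0.6],[10.35,0,0,0.72],[10.35,0,0,0.84],[10.35,0,0,0.96],[10.35,0,0,1.08],[10.35,0,0,1.2],[10.35,0,0,1.32],[10.35,0,0,1.44],[10.35,0,0,1.57],[10.35,0,0,1.57],[10.35,0,0,1.57],[10.35,0,0,1.57]]' -0.35
python3 - <<'E'
from h import *
c=snap("wrist","w10")
o=bot.get_obs();w,x,y,z=o["tool_rot"];a=2*np.arctan2(y,x);print("toolyaw",np.degrees(a),o["eef_pos"],np.round(o["q"],2))
pts=np.array([p for p in (dep(c,u,v) for v in range(100,330,2) for u in range(220,420,2)) if p is not None and abs(p[2]-.079)<.002 and np.hypot(p[0]-.451,p[1]-.3666)<.02])
print(len(pts),cv2.minEnclosingCircle((pts[:,:2]*1e3).astype(np.float32)) if len(pts) else 0)
d=np.array([.451,.3666])-o["eef_pos"][:2];print("tool xy cm",100*(d@[np.cos(a),np.sin(a)]),100*(d@[np.sin(a),-np.cos(a)]))
E
```

```text
t: 14.18
eef_pos: [0.4504, 0.3665, 0.0854]
tool_rot: [0.0, 0.989, 0.148, -0.001]
contact_force: [0.2, 0.1, -0.6]
gripper_width: 0.673
grasp_force: 0.0
toolyaw 16.94811278283109 [0.45059019 0.36652393 0.08558674] [-0.61  0.46 -0.24  1.87  0.14  0.83 -2.19]
157 ((451.0669860839844, 366.687255859375), 9.615671157836914)
tool xy cm 0.04141907965516383 0.004669205370654962
```

```bash
python3 -m jog '[[0,0,1.5,0],[0,0,3,0],[0,0,4.5,0],[0,0,5.5,0],[0,0,6.2,0],[0,0,6.6,0],[0,0,6.8,0],[0,0,6.8,0],[0,0,6.8,0]]'
python3 -m jog '[[0,0,0,0],[0,0,0,0],[0,0,0,0],[0,0,0,0],[0,0,0,0],[0,0,0,0],[0,0,0,0],[0,0,0,0],[0,0,0,0],[0,0,0,0],[0,0,0,0],[0,0,0,0]]' 0.9 40
```

```text
t: 14.98
eef_pos: [0.4513, 0.3671, 0.0187]
tool_rot: [-0.0, 0.989, 0.146, 0.0]
contact_force: [0.0, -0.4, -0.2]
gripper_width: 0.675
grasp_force: 0.0
t: 15.98
eef_pos: [0.4511, 0.3671, 0.0187]
tool_rot: [-0.0, 0.989, 0.146, 0.0]
contact_force: [-0.9, -0.1, 6.1]
gripper_width: 0.218
grasp_force: 39.1
```

Knob is gripped. Now I slide it +3.6 cm along tool y, which is the jig's -y.

```bash
python3 -m jog '[[0,0.1,0,0],[0,0.3,0,0],[0,0.6,0,0],[0,0.9,0,0],[0,1.2,0,0],[0,1.5,0,0],[0,1.8,0,0],[0,2.1,0,0],[0,2.4,0,0],[0,2.7,0,0],[0,3,0,0],[0,3.3,0,0],[0,3.5,0,0],[0,3.6,0,0],[0,3.6,0,0],[0,3.6,0,0],[0,3.6,0,0],[0,3.6,0,0]]'
python3 - <<'E'
from h import *
o=bot.get_obs();d=o["eef_pos"]-np.array([.4511,.3671,.0187]);a=np.radians(106.6);print("travel",-(d[:2]@[np.cos(a),np.sin(a)]),"side",d[:2]@[np.sin(a),-np.cos(a)])
c=snap("wrist","w11");t=snap("top","t11")
f=lambda im:cv2.resize(im,(640,400))
cr=t["pixels"][165:240,165:265]
cv2.imwrite("pics/f11.png",np.hstack([cv2.resize(c["pixels"],(400,250)),cv2.resize(cr,(400,300),interpolation=cv2.INTER_CUBIC)[:250]])[:,:,::-1])
E
```

```text
t: 17.48
eef_pos: [0.4608, 0.3346, 0.0187]
tool_rot: [-0.001, 0.989, 0.147, 0.0]
contact_force: [-3.4, 6.0, 5.4]
gripper_width: 0.213
grasp_force: 39.3
travel 0.033958137098521884 side 3.46602398600492e-05
```

View pics/f11.png

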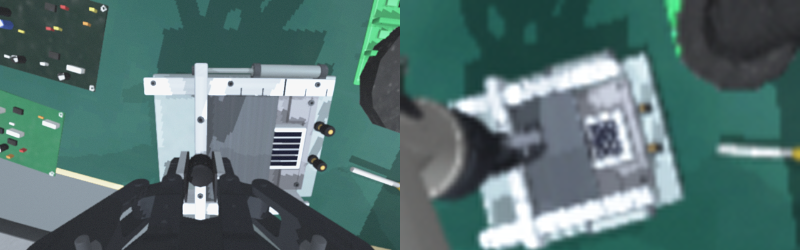

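The picture (left: wrist, right: top) shows the shutter's front edge over the panel near the long mark. Measured travel is 34 mm and force 6.9 N, so I add 2 mm and verify by depth.

```bash
python3 -m jog '[[0,0.1,0,0],[0,0.2,0,0],[0,0.2,0,0],[0,0.2,0,0],[0,0.2,0,0],[0,0.2,0,0]]'
python3 - <<'E'
from h import *
o=bot.get_obs();d=o["eef_pos"]-np.array([.4511,.3671,.0187]);a=np.radians(106.6);ax=np.array([np.cos(a),np.sin(a)]);print("travel",-(d[:2]@ax),o["contact_force"])
c=snap("wrist","w12");n=np.array([.481,.268]);ay=np.array([ax[1],-ax[0]])
P=np.array([p for p in (dep(c,u,v) for v in range(120,300,2) for u in range(300,560,2)) if p is not None])
q=np.c_[(P[:,:2]-n)@ay,(P[:,:2]-n)@ax,P[:,2]]
s=q[(abs(q[:,2]-.038)<.0015)&(abs(q[:,0])<.05)&(abs(q[:,1])<.06)];print("shutter front edge y (rel nest), 2pct",np.percentile(s[:,1],[0.5,2]),len(s))
p=q[(abs(q[:,2]-.0305)<.0015)&(abs(q[:,0])<.03)&(abs(q[:,1])<.04)];print("panel x range",np.percentile(p[:,0],[1,99]),"y",np.percentile(p[:,1],[1,99]),p[:,2].mean(),p[:,2].std(),len(p))
k=[]
for _ in range(3): bot.read_camera("wrist"); k.append(np.round(bot.get_obs()["eef_pos"],4).tolist())
print(k)
E
```

```text
t: 18.08
eef_pos: [0.4613, 0.3328, 0.0188]
tool_rot: [-0.002, 0.989, 0.147, 0.0]
contact_force: [-3.2, 6.5, 5.0]
gripper_width: 0.217
grasp_force: 39.3
travel 0.03576892648409738 [-3.17032686  6.52839732  4.96645511]
shutter front edge y (rel nest), 2pct [0.00084396 0.0017546 ] 2992
panel x range [-0.02079921  0.02143069] y [-0.03124172 -0.00245224] 0.030424956048261474 0.0003812047664477892 747
[[0.4613, 0.3328, 0.0188], [0.4613, 0.3328, 0.0187], [0.4613, 0.3328, 0.0187]]
```

```bash
python3 -c "
from station import bot
print(bot.hand_in())"
```

```text
the job is handed in; nothing more can be done
None
```

I handed the job in at about 18 s, with the panel lying flat in the nest within about 1 mm of centre and the gripper holding the shutter still at about 36 mm of travel against 7.3 N; I was not shown the verdict.

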